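# Draw out a sander's sprung extension and hold it at the gauge

## Robot

A 7-joint arm with a two-finger parallel gripper is mounted at the origin on the work surface. World frame = base frame: x ahead of the robot, y to its left, z up, the work surface at z = 0. Lengths are in m, angles in rad, forces in N, time in s.
With the tool pointing down it reaches from about 0.4 to 0.85 m from the base axis. Payload 6.9 kg.
Tool frame: the origin (TCP) lies midway between the tips of the shut fingers; the grasp point (between the pads) lies behind it (ctrl.pinch_z is the z of the grasp point in the tool frame, in m); z points along the fingers, y is the direction in which the jaws open and shut (so a half turn about z gives the same grasp; the last joint's range is limited). The gripper opens to 85 mm and grips with 20 to 120 N. Pads are 22 mm wide; open, the fingers measure 114 mm over their backs; the gripper's body (76 mm by 85 mm) begins 54 mm behind the grasp point. The pads swing forward as they close: fully open they stand 13 mm farther back than shut.
Start: joints at [1.367, 0.507, -0.238, 1.5, 0.126, 1.149, -0.155], TCP at [0.19, -0.595, 0.231] pointing down, gripper open.
Joint ranges: [-3.08, 3.08], [-0.24, 2.05], [-1.43, 1.35], [0, 2.5], [-1.52, 4.66], [0.17, 1.96], [-2.89, 2.89]. Speed limits (rad/s): [2.39, 2.39, 3.14, 3.14, 3.14, 3.14, 3.14].

## Interface

Orientations are given as a unit quaternion [w, x, y, z].
In Python, from station import ctrl, get_state, vision, ticket, models gives the robot as it stands. Calls block until the motion is done:
- ctrl.movep(position, orientation): joint-space move of the TCP to a pose.
- ctrl.movel(position, frame=None, max_speed=0.15): straight line of the TCP; frame=None keeps the orientation; max_speed is the mean speed in m/s.
- ctrl.set_joints(angles): joint-space move.
- ctrl.ungrasp() and ctrl.close_gripper(force=None): open the fingers fully, or close them until they stop; force is the grip in N (None keeps the last).
- ctrl.pause(seconds).
- ctrl.ik(position, orientation): joint angles nearest the present ones, or None.
- get_state(): the state.
- vision.grab_frame(name): name is "scene" or "top" or "wrist"; returns (picture, depth): 384x512x3 uint8, blue, green, red; 384x512 float32, m along the optical axis (not along the pixel's ray), 0 where there is no reading.
- vision.camera_info(name): a dict with "mtx" (3x3 intrinsics, pixels), "R" (3x3) and "t" (3): a world point X has camera coordinates R X + t; the wrist camera has in their place "hand_eye" (4x4, takes a point from camera to tool coordinates, whose origin is the TCP and whose axes are the flange's). Camera axes: x right, y down, z forward; pixel columns grow to the right and rows downward; lengths in m; the calibration is good to about 2 mm. A picture is of the moment at which its call begins: read the wrist's pose just before it. camera_info takes no time and is no camera call.
A pose or a line that the arm cannot do raises ctrl.Unreachable and nothing moves.
- ticket.close_job(): hands the job in, once; it reports no verdict.
Trained networks look in the newest picture that a camera, given by its name, has taken for a name from the list of things; names that differ only in an ending like _2 or _b are one class to them, and where a whole thing is asked for, a point or a joint stands for the part that bears it (a point fixed in the world has none). Each returns a list of dicts, best first, with "p" (0 to 1); they miss things now and then, are a little off and sometimes report something else, mostly with a low value. They report only what shows in the picture. A call takes as long as a camera call. They do not tell look-alikes from the thing itself.
- models.recognise(camera, target): "point" ([column, row] in pixels, amid what is visible of it).
- models.masks_of(camera, target): "mask" (384x512 bool, what is visible of it) and "point" ([column, row] in pixels, amid what is visible of it).
The state is a dict: "time": time; "qpos": joint angles; "qd": joint speeds; "tau": joint torques, N m; "tcp_pos": TCP position; "eef_rot": TCP orientation; "contact_force": force on the tool from outside, world axes, zero at the start; "wrist_torque": the same for the moment, N m; "width": finger opening in m.
Only numpy, scipy, OpenCV 4.12 (cv2) and the standard library are available. Lean on these libraries where they do the work, as an engineer would, in place of code of your own. Each camera call takes 0.05 s, during which the arm holds its last target.

## Task

Free the sander's sprung extension rod by lifting its locking pin out and leaving the pin in the parts tray. Then grip the rod and pull it out until its tip is level with the upright plate of the length gauge beside it, and finish holding it there against the spring: do not let go. Leave the other things on the bench where they are.

Things in the scene. Friction and masses are not known exactly. Their poses are not given: they have to be found in the camera images.
- cradle: Fixed cradle: plywood base 270 x 100 x 12 mm, two grey clamp blocks carrying the sander's grey outer tube level, axis 75 mm above the table. Origin on the table under the tube's mouth; x along the tube, the way the rod pulls out; z up. The front clamp block (x -57 to -7 mm, 50 mm wide, top at z 98 mm) has the pin's 12 mm hole, 22 mm deep, at x -32 mm. Position and yaw vary.
- rod (a joint): How far the telescoping rod is pulled out along the cradle's x (m): 0 = fully in (start), at most 0.14. Its inner spring pulls it back with 3.6 N at 0, rising by 0.9 N per 10 mm. The locking pin blocks it. A steel tongue on the rod (30 mm wide, 6 mm thick, top at z 105 mm) runs back over the front clamp block; the pin goes down through it into the block.
- rod_grip (a point): Middle of the rod's black rubber grip (46 mm long, 26 mm diameter: the place to grip), on the axis, 75 mm above the table, at cradle x 43 mm when the joint is 0. Axes as the cradle's. Inboard of it is a steel riser (cradle x 4 to 20 mm, up to the tongue); outboard a black flange 40 mm in diameter, 8 mm thick. Moves with the rod.
- rod_tip (a point): Outer end of the rod's aluminium nose (20 mm diameter, 35 mm long, beyond the flange), on the axis, 66 mm beyond rod_grip; moves with the rod.
- pin: Loose steel locking pin, about 50 g, upright at the start: shank 10 mm diameter, 24 mm long, round head on top, 20 mm diameter, 32 mm tall. The shank stands through the tongue and 17 mm deep in the clamp block with 1 mm play all round; the head's underside rests on the tongue. Origin at the shank's lower end; z along the pin to the head.
- pin_head (a point): A point in the pin's head on its axis, 42 mm from the shank's lower end (18 mm above the head's underside, 14 mm below its top).
- pin_mid (a point): Middle of the pin, on its axis, 28 mm from the shank's lower end.
- gauge: Fixed length gauge beside the rod's path: dark foot (44 x 44 x 10 mm) and an upright aluminium plate, 6 mm thick along x, 92 mm high, its near edge 24 mm from the rod's axis. Origin on the table, in the plate's mid-plane; axes as the cradle's. The rod's tip is at the mark when its x in this frame is 0. Its place along the rod varies; the pull is 60 to 110 mm.
- gauge_mark (a point): Middle of the gauge plate's edge nearest the rod, at the height of the rod's axis.
- tray: Fixed grey plastic parts tray, empty, open on top, 130 (x) x 160 (y) x 35 mm, walls and floor 5 mm. Origin at the centre of its underside, z up. Its position and yaw vary.
- tape: Loose bystander: roll of black tape lying flat, 68 mm across, 19 mm high. Origin centre of its underside.
- driver: Loose bystander: screwdriver with a grey handle, 190 mm long, lying on the table behind the cradle's far side.
- sleeve: Loose bystander: short aluminium tube standing upright, 40 mm across, 40 mm high. Origin centre of its underside.
- jar: Loose bystander: amber jar with white cap, 50 mm across, 60 mm high. Origin centre of its underside.
- can: Loose bystander: grey spray can, 52 mm across, 150 mm high. Origin centre of its underside.
- wrench: Loose bystander: steel wrench, 160 mm long, lying flat.
There are look-alikes about, which are no part of the job. What is meant by the gauge is not red, and is the smaller of those in its own colour. Of the things that look like the tray, the larger one is meant.

How it is judged:
On the way, in this order (a step that is already met when the one before it is completed fails the run):
1. the locking pin lies released in the parts tray (x of pin_mid in the frame of tray between -0.062 and 0.062 m and y of pin_mid in the frame of tray between -0.077 and 0.077 m and z of pin_mid in the frame of tray between 0 and 0.045 m and contact force between pin and tray above 0.05 N and contact force between pin and the fingers below 0.1 N and linear speed of pin below 0.05 m/s), for 0.2 s.
2. the rod is held by the fingers with its tip at the gauge plate (x of rod_tip in the frame of gauge between -0.006 and 0.006 m and velocity of joint rod between -0.01 and 0.01 m/s and contact force between rod and the fingers above 3 N), for 0.3 s.
At the end, for the whole second after the job is handed in: The pin rests in the tray, released. The fingers hold the rod (more than 3 N) at rest with its tip within 6 mm of the gauge plate's mid-plane, measured along the rod; the program ends holding it (all of step 1 and all of step 2); the arm keeps its last pose, push and grip.
It fails at once if a bystander was moved by more than 30 mm (distance of any of tape, driver, sleeve, jar, can, wrench from where it was at the start of the episode above 0.03 m).
It also fails if it takes over 48 s, if anything falls off the work surface, if the arm or the gripper's body presses on something with over 40 N, if the wrist force passes 120 N, or if a joint passes its speed limit or range.

## Working session

There is one attempt and no reset: what is moved stays moved. The work goes in short steps, each a Python script; the robot and the scene stay as the last script left them, time stands still between calls to the robot, and variables do not carry over. Pictures are saved under pics/ and viewed, and the job is handed in when it is done.

```bash
ls; mkdir -p pics
python3 - <<'E'
from station import ctrl,get_state,vision,models
import cv2
s=get_state();print(s, ctrl.pinch_z)
for n in ("scene","top"):
    im,d=vision.grab_frame(n); cv2.imwrite(f"pics/{n}0.png",im)
    c=vision.camera_info(n);print(n,c)
    for t in ("cradle","rod","pin","gauge","tray"):
        print(n,t,[( [round(float(v)) for v in r["point"]],round(float(r["p"]),2)) for r in models.recognise(n,t)])
E
```

```text
pics
{'time': 0.0, 'qpos': array([ 1.36746963,  0.50831886, -0.2375344 ,  1.50115188,  0.12571975,
        1.14890831, -0.15481767]), 'qd': array([-8.63091415e-04, -2.59889079e-05, -1.49221773e-04, -6.59347940e-04,
       -1.35234580e-03,  1.16697395e-03, -5.70426329e-04]), 'tau': array([ 4.99758535e-04, -6.20594788e+01, -2.18629070e+00, -2.49648911e+01,
        1.27748901e-02,  1.20570743e-02,  5.19007045e-06]), 'tcp_pos': array([ 0.18973046, -0.59496561,  0.23043523]), 'eef_rot': array([-8.81872595e-04,  9.88100121e-01,  1.53809446e-01, -1.63638275e-04]), 'contact_force': array([-0.07910355, -0.25743653, -0.30031056]), 'wrist_torque': array([-0.02121329,  0.02783277,  0.00641864]), 'width': 0.0852588664602816} -0.0187
scene {'mtx': array([[397.41500325,   0.        , 257.48307885],
       [  0.        , 397.41500325, 187.96938142],
       [  0.        ,   0.        ,   1.        ]]), 'R': array([[-0.69928167,  0.71460556, -0.01854823],
       [ 0.44551989,  0.41538122, -0.79307658],
       [-0.55903235, -0.56284752, -0.60883947]]), 't': array([ 0.43031072, -0.14310692,  1.43644337]
[... 161 characters left out ...]
], 0.61), ([335, 200], 0.39)]
scene tray [([232, 163], 0.9), ([279, 148], 0.9), ([233, 120], 0.63), ([332, 218], 0.29)]
top {'mtx': array([[370.71726825,   0.        , 251.92192301],
       [  0.        , 370.71726825, 194.71824063],
       [  0.        ,   0.        ,   1.        ]]), 'R': array([[-0.01615631, -0.99982568,  0.00935815],
       [-0.9952701 ,  0.01518461, -0.09595239],
       [ 0.09579356, -0.01086412, -0.99534193]]), 't': array([-0.09924654,  0.5565475 ,  1.04388635])}
top cradle [([126, 202], 0.63)]
top rod [([172, 208], 0.76)]
top pin [([143, 202], 0.6)]
top gauge [([266, 165], 0.64), ([225, 194], 0.56), ([261, 213], 0.47)]
top tray [([308, 299], 0.84), ([318, 228], 0.75)]
```

```bash
python3 -c "
import cv2
for n in ('scene','top'):
    im=cv2.imread(f'pics/{n}0.png');cv2.imwrite(f'pics/{n}0b.png',cv2.resize(im,(800,600),interpolation=cv2.INTER_CUBIC))"
```

```text
(no output)
```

View pics/scene0b.png

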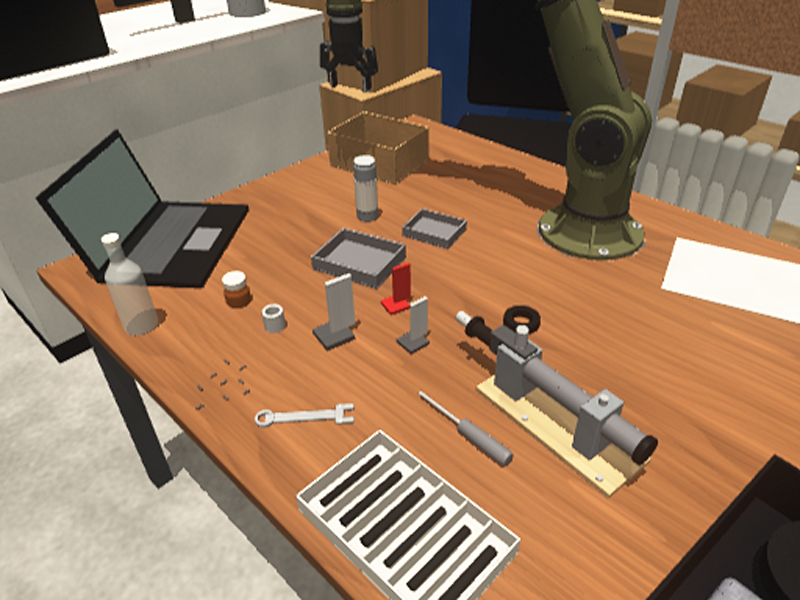

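View pics/top0b.png

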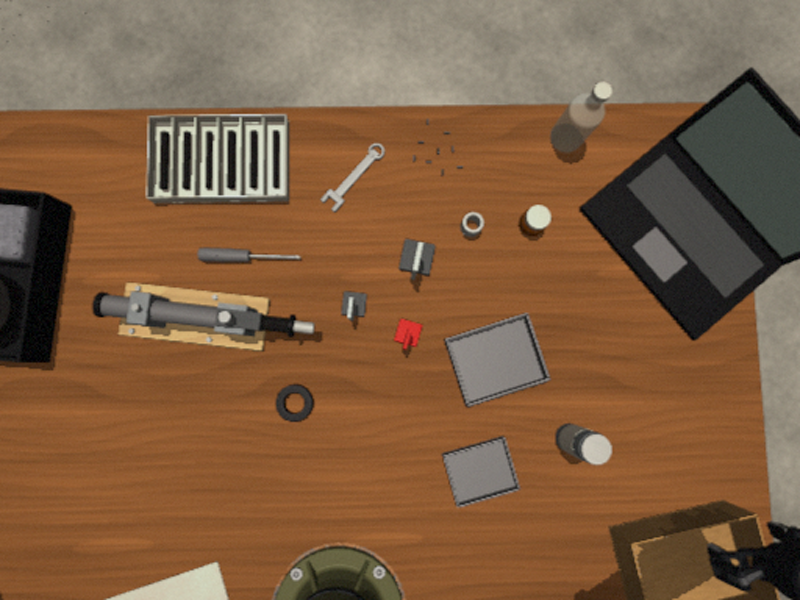

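Candidates, as pixels in the top picture at 512x384:
- **Gauge:** tall grey (267,165), small grey (226,195), red (261,213). I take the small grey.
- **Tray:** large (318,230), small (308,300). I take the large one.
- **Pin:** front-block knob (144,203), rear-block knob (90,198). I take the front one.

Next come the measurements and a close crop.

```bash
cat > h.py <<'E'
import numpy as np,cv2
from station import ctrl,get_state,vision,models,ticket
from scipy.spatial.transform import Rotation as Ro
def cloud(n,d,c):
    v,u=np.mgrid[0:d.shape[0],0:d.shape[1]]
    K=c["mtx"];P=np.stack([(u-K[0,2])/K[0,0]*d,(v-K[1,2])/K[1,1]*d,d],-1)
    if "R" in c: W=(P-c["t"])@c["R"]
    else:
        H=c["hand_eye"]; s=c["state"]
        q=s["eef_rot"]; R=Ro.from_quat([q[1],q[2],q[3],q[0]]).as_matrix()
        W=(P@H[:3,:3].T+H[:3,3])@R.T+s["tcp_pos"]
    W[d<=0]=np.nan
    return W
def shot(n):
    c=dict(vision.camera_info(n)); c["state"]=get_state()
    im,d=vision.grab_frame(n)
    return im,cloud(n,d,c),c
def proj(X,c):
    p=c["R"]@np.asarray(X)+c["t"];p=c["mtx"]@p;return p[:2]/p[2]
E
python3 - <<'E'
from h import *
for n in ("top","scene"):
    im,W,c=shot(n)
    np.savez(f"{n}.npz",im=im,W=W)
    for t in ("tray","gauge","rod","pin","cradle"):
        for r in models.masks_of(n,t)[:3]:
            m=r["mask"];P=W[m];P=P[~np.isnan(P[:,0])]
            if len(P)==0: continue
            print(n,t,round(float(r["p"]),2),np.round(r["point"]),len(P),"med",np.round(np.median(P,0),3),"lo",np.round(np.percentile(P,3,axis=0),3),"hi",np.round(np.percentile(P,97,axis=0),3))
            if t=="tray":
                Q=P[P[:,2]>-.01]
                print("  rect",cv2.minAreaRect((Q[:,:2]*1000).astype(np.float32)))
print("time",get_state()["time"])
im=np.load("top.npz")["im"];a=im[150:260,70:200];b=im[140:280,200:370]
cv2.imwrite("pics/crop1.png",np.hstack([cv2.resize(a,(390,330),interpolation=2),cv2.resize(b,(400,330),interpolation=2)]))
E
```

```text
top tray 0.84 [310. 300.] 1517 med [ 0.247 -0.261  0.004] lo [ 0.198 -0.318 -0.001] hi [ 0.298 -0.203  0.027]
  rect ((249.16946411132812, -259.23541259765625), (97.84539031982422, 118.42444610595703), 14.671847343444824)
top tray 0.78 [318. 228.] 2517 med [ 0.45  -0.298  0.005] lo [ 0.384 -0.374  0.001] hi [ 0.519 -0.219  0.035]
  rect ((451.8471984863281, -293.09661865234375), (129.11648559570312, 159.1602020263672), 16.620838165283203)
top gauge 0.84 [270. 165.] 392 med [ 0.643 -0.146  0.014] lo [ 0.605 -0.178  0.009] hi [ 0.675 -0.124  0.126]
top gauge 0.61 [261. 213.] 205 med [ 0.503 -0.128  0.01 ] lo [ 0.482 -0.151  0.006] hi [ 0.526 -0.113  0.093]
top gauge 0.57 [226. 194.] 246 med [ 0.558 -0.032  0.01 ] lo [ 0.531 -0.05  -0.   ] hi [ 0.584 -0.008  0.093]
top rod 0.94 [170. 206.] 597 med [0.521 0.114 0.088] lo [0.505 0.041 0.   ] hi [0.541 0.183 0.108]
top pin 0.42 [142. 203.] 65 med [0.53  0.172 0.135] lo [0.521 0.166 0.109] hi [0.538 0.182 0.139]
top pin 0.26 [374. 284.] 626 med [ 0.312 -0.413  0.139] lo [ 0.288 -0.444  0.014] hi [ 0.332 -0.4    0.151]
top cradle 0.59 [127. 
[... 684 characters left out ...]
7444763183594, 81.46533203125), 60.5484733581543)
scene gauge 0.77 [266. 207.] 391 med [ 0.55  -0.028  0.035] lo [ 0.526 -0.047  0.01 ] hi [ 0.577 -0.011  0.093]
scene gauge 0.77 [216. 198.] 820 med [ 0.634 -0.145  0.049] lo [ 0.603 -0.176  0.008] hi [ 0.672 -0.123  0.127]
scene gauge 0.69 [262. 185.] 379 med [ 0.494 -0.127  0.039] lo [ 0.471 -0.15   0.009] hi [ 0.521 -0.113  0.094]
scene rod 0.82 [312. 213.] 476 med [0.526 0.122 0.092] lo [0.508 0.045 0.073] hi [0.541 0.195 0.109]
scene pin 0.5 [334. 214.] 113 med [0.532 0.178 0.131] lo [0.519 0.167 0.11 ] hi [0.537 0.184 0.14 ]
scene cradle 0.74 [360. 265.] 5718 med [0.553 0.28  0.052] lo [0.512 0.083 0.008] hi [0.594 0.404 0.107]
time 1.2
```

View pics/crop1.png

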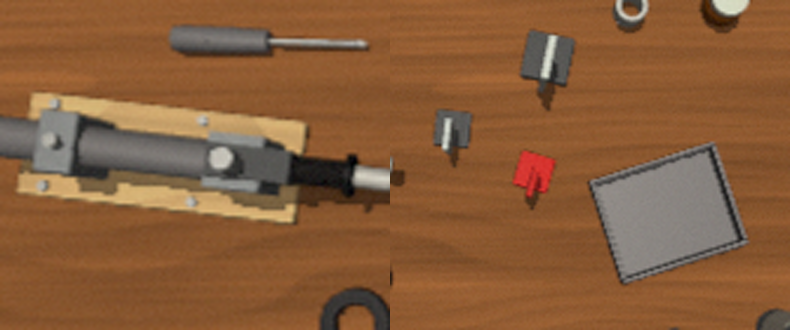

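The crop shows the small grey gauge, the large tray and the front-block pin, all as chosen. Next I fit the axis and the gauge plate.

Run:
```python
from h import *
T=np.load("top.npz")["W"].reshape(-1,3);S=np.load("scene.npz")["W"].reshape(-1,3)
def sel(A,x,y,z): 
    return A[(A[:,0]>x[0])&(A[:,0]<x[1])&(A[:,1]>y[0])&(A[:,1]<y[1])&(A[:,2]>z[0])&(A[:,2]<z[1])]
for nm,A in (("T",T),("S",S)):
    B=sel(A,(.44,.65),(.05,.45),(.006,.018)); 
    print(nm,"base",len(B),cv2.minAreaRect((B[:,:2]*1000).astype(np.float32)))
    # tube ridge between blocks + nose
    for lab,y,z in (("tube",(.225,.31),(.084,.12)),("nose",(.035,.075),(.078,.095)),("grip",(.085,.12),(.08,.095)),("flange",(.06,.09),(.08,.1))):
        B=sel(A,(.48,.60),y,z)
        if len(B)>5: print(nm,lab,len(B),np.round(B.mean(0),4),"max z",B[:,2].max().round(4),np.round(B.min(0),3),np.round(B.max(0),3))
    H=sel(A,(.50,.56),(.14,.21),(.128,.15)); print(nm,"pintop",len(H),np.round(H.mean(0),4),np.round(H.min(0),4),np.round(H.max(0),4))
    G=sel(A,(.52,.6),(-.06,0),(.02,.12)); print(nm,"plate",len(G),np.round(G.mean(0),4),np.round(G.min(0),4),np.round(G.max(0),4),cv2.minAreaRect((G[:,:2]*1000).astype(np.float32)))
    G=sel(A,(.52,.6),(-.07,0.01),(.085,.12)); print(nm,"platetop",len(G),np.round(G.mean(0),4),cv2.minAreaRect((G[:,:2]*1000).astype(np.float32)))
    G=sel(A,(.5,.61),(-.07,0.01),(.006,.015)); print(nm,"foot",len(G),cv2.minAreaRect((G[:,:2]*1000).astype(np.float32)))
    N=sel(A,(.48,.56),(.02,.075),(.06,.1)); print(nm,"nose min y",np.round(np.sort(N[:,1])[:6],4))
for n in("cam",): print(vision.camera_info("wrist"))
```

```text
T base 1657 ((556.0862426757812, 238.83419799804688), (186.43910217285156, 340.4788818359375), 0.6032849550247192)
T tube 371 [0.5407 0.2679 0.0911] max z 0.0993 [0.521 0.225 0.084] [0.56  0.31  0.099]
T nose 108 [0.515  0.0579 0.0846] max z 0.0947 [0.5   0.035 0.078] [0.535 0.075 0.095]
T grip 112 [0.5201 0.1023 0.0856] max z 0.0917 [0.508 0.085 0.08 ] [0.533 0.119 0.092]
T flange 96 [0.5164 0.0756 0.0875] max z 0.0973 [0.5   0.061 0.081] [0.532 0.089 0.097]
T pintop 51 [0.5295 0.1746 0.136 ] [0.5199 0.1664 0.1283] [0.5377 0.1847 0.14  ]
T plate 57 [ 0.5448 -0.0305  0.0752] [ 0.5279 -0.0345  0.0278] [ 0.5629 -0.0251  0.0946] ((545.55810546875, -29.577896118164062), (5.986406326293945, 35.62068557739258), 82.22380065917969)
T platetop 31 [ 0.5473 -0.0297  0.0912] ((546.6077270507812, -29.637773513793945), (5.877097129821777, 33.501678466796875), 82.49503326416016)
T foot 170 ((561.05126953125, -31.30915641784668), (43.887603759765625, 43.22711944580078), 83.18671417236328)
T nose min y [0.0347 0.0353 0.0355 0.036  0.0361 0.0363]
S base 2337 ((554.3482055664062, 250.83522033691406), (
[... 801 characters left out ...]
3.8716049194336)
S foot 159 ((565.3173828125, -36.865596771240234), (53.39863586425781, 85.23607635498047), 74.27163696289062)
S nose min y [0.0352 0.0353 0.0357 0.0363 0.0364 0.0383]
{'mtx': array([[312.71098708,   0.        , 253.52379249],
       [  0.        , 312.71098708, 181.16458705],
       [  0.        ,   0.        ,   1.        ]]), 'hand_eye': array([[-1.14506573e-03, -9.46061102e-01, -3.23986233e-01,
         8.39266873e-02],
       [ 9.99999334e-01, -1.03577253e-03, -5.09777422e-04,
        -1.02524156e-03],
       [ 1.46704550e-04, -3.23986601e-01,  9.46061658e-01,
        -1.42135796e-01],
       [ 0.00000000e+00,  0.00000000e+00,  0.00000000e+00,
         1.00000000e+00]])}
```

Measured against the given sizes, it all fits:
- **Axis:** direction about (-0.122, -0.9925). Pin to tip is about 141 mm, as it should be.
- **Tray:** 129 x 159 mm.
- **Pin top:** about 0.138 m.
- **Pull:** about 62 mm.

Next I check reachability, hover over the pin and look with the wrist camera.

```bash
cat >> h.py <<'E'
AX=np.array([-.122,-.9925,0]);AX/=np.linalg.norm(AX)
PIN=np.array([.5292,.1752,0]); TRAY=np.array([.452,-.293,0])
def quat(xdir):
    a=np.arctan2(xdir[1],xdir[0])/2; return np.array([0,np.cos(a),np.sin(a),0])
QA=quat(AX);QB=quat(-AX)
E
python3 - <<'E'
from h import *
for nm,q in(("A",QA),("B",QB)):
    for p in (PIN+[0,0,.2],PIN+[0,0,.110],PIN+.075*AX+[0,0,.056],PIN+.137*AX+[0,0,.056],TRAY+[0,0,.22],TRAY+[0,0,.036]):
        j=ctrl.ik(p,q); print(nm,np.round(p,3),None if j is None else np.round(j,2))
E
```

```text
A [0.529 0.175 0.2  ] [ 0.34  0.68 -1.23  1.72  0.67  1.24  1.97]
A [0.529 0.175 0.11 ] [ 0.33  0.81 -1.23  1.84  0.85  1.14  1.81]
A [0.52  0.101 0.056] [ 0.46  0.88 -1.23  1.96  0.97  1.07  1.8 ]
A [0.512 0.039 0.056] [ 0.58  0.86 -1.23  2.    0.97  1.04  1.9 ]
A [ 0.452 -0.293  0.22 ] [ 0.42  0.38  0.15  1.75 -0.07  1.01 -2.66]
A [ 0.452 -0.293  0.036] [ 0.39  0.62  0.21  1.96 -0.22  0.58 -2.51]
B [0.529 0.175 0.2  ] [ 0.36  0.7  -1.27  1.72  0.7   1.26 -1.2 ]
B [0.529 0.175 0.11 ] [ 0.22  0.69 -0.96  1.84  0.67  0.98 -1.15]
B [0.52  0.101 0.056] [ 0.17  0.64 -0.63  1.96  0.56  0.72 -0.92]
B [0.512 0.039 0.056] [ 0.27  0.61 -0.59  2.    0.53  0.68 -0.79]
B [ 0.452 -0.293  0.22 ] [ 0.94  0.42 -0.61  1.74  0.27  1.06  0.12]
B [ 0.452 -0.293  0.036] [ 0.82  0.64 -0.45  1.96  0.45  0.64 -0.04]
```

Run:
```python
from h import *
ctrl.movep(PIN+[0,0,.20],QB)
s=get_state();print(s["time"],s["tcp_pos"],np.round(s["qpos"],2))
im,W,c=shot("wrist");np.savez("w1.npz",im=im,W=W)
r=models.masks_of("wrist","pin")
for x in r[:3]:
    P=W[x["mask"]];P=P[~np.isnan(P[:,0])];print(x["p"],np.round(x["point"]),len(P),np.round(np.median(P,0),4))
A=W.reshape(-1,3)
H=A[(abs(A[:,0]-.529)<.03)&(abs(A[:,1]-.175)<.03)&(A[:,2]>.131)&(A[:,2]<.145)]
print("head",len(H),H.mean(0),H.min(0),H.max(0))
cv2.imwrite("pics/w1.png",im)
```

```text
4.1583 [0.52957538 0.17422364 0.19981473] [ 0.36  0.7  -1.27  1.72  0.7   1.26 -1.2 ]
0.83 [252. 195.] 858 [0.5285 0.1786 0.1361]
head 611 [0.52810908 0.17542337 0.13628664] [0.51821707 0.16486189 0.13121327] [0.53768893 0.18441301 0.13821163]
```

View pics/w1.png

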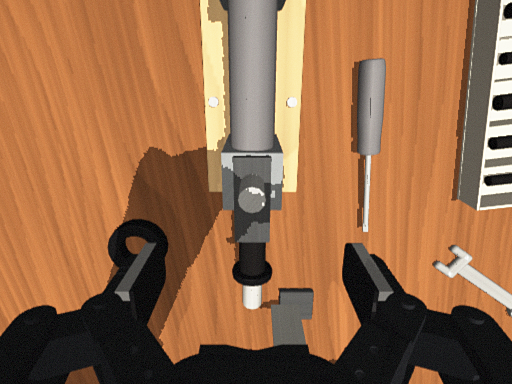

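The head is at (252,200), the tip at (252,305), and the gauge is visible right of the tip. Pin centre is about (0.5285, 0.1753), which agrees with the fixed cameras. Descend, grip, lift.

Run:
```python
from h import *
A=np.load("w1.npz")["W"].reshape(-1,3)
for y0,y1,z in((.23,.30,.085),(.04,.062,.075),(.036,.05,.075)):
    B=A[(A[:,1]>y0)&(A[:,1]<y1)&(A[:,2]>z)&(A[:,2]<.105)&(abs(A[:,0]-.53)<.05)];print(len(B),B.mean(0).round(4),B.min(0).round(4),B.max(0).round(4))
G=A[(abs(A[:,0]-.545)<.03)&(abs(A[:,1]+.03)<.03)&(A[:,2]>.07)];
if len(G): print("plate",len(G),G.mean(0).round(4),G.min(0).round(4),G.max(0).round(4),cv2.minAreaRect((G[:,:2]*1000).astype(np.float32)))
P=np.array([.5287,.1753,0])
s=get_state(); off=P[:2]-s["tcp_pos"][:2]; print("off",off)
ctrl.movel(P+[0,0,.111],frame=QB,max_speed=.12)
s=get_state();print(s["tcp_pos"],s["contact_force"])
ctrl.close_gripper(force=40)
s=get_state();print(s["time"],s["tcp_pos"],s["width"],s["contact_force"])
im,W,c=shot("wrist");cv2.imwrite("pics/w2.png",im)
```

```text
4065 [0.5399 0.2667 0.091 ] [0.5191 0.23   0.085 ] [0.5603 0.3    0.0966]
329 [0.5122 0.0509 0.0826] [0.5017 0.04   0.0755] [0.5223 0.0619 0.0861]
213 [0.5115 0.0429 0.0824] [0.5013 0.036  0.0755] [0.5214 0.0498 0.0861]
plate 80 [ 0.5433 -0.0276  0.0717] [ 0.527  -0.0304  0.07  ] [ 0.5614 -0.0251  0.0747] ((544.206787109375, -27.805421829223633), (2.5139801502227783, 34.55424880981445), 83.90593719482422)
off [-0.00077879  0.00082256]
[0.5289679  0.17579201 0.1116254 ] [ 0.14311841 -0.12999618 -0.61165064]
5.775 [0.52881472 0.17527086 0.11126726] 0.017569518598047628 [-0.31184133 -0.86574742  4.19902059]
```

View pics/w2.png

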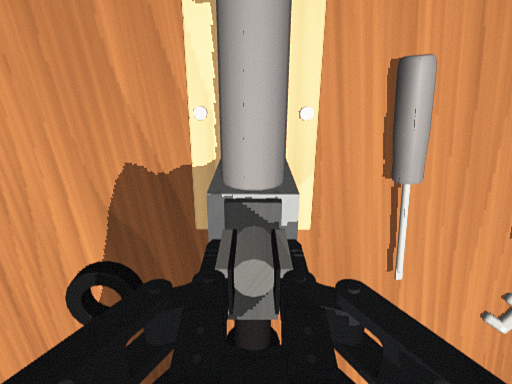

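The pads close on the head at (253,275), in line. Lift and check.

Run:
```python
from h import *
P=np.array([.5288,.1753,0])
ctrl.movel(P+[0,0,.15],max_speed=.08)
s=get_state();print(s["time"],s["tcp_pos"],s["width"],s["contact_force"])
ctrl.movel(P+[0,0,.23],max_speed=.15)
s=get_state();print(s["time"],s["tcp_pos"],s["width"],s["contact_force"])
im,W,c=shot("wrist");im2,_,_=shot("scene")
cv2.imwrite("pics/w3.png",np.hstack([cv2.resize(im,(400,300)),cv2.resize(im2[130:290,230:440],(400,300))]))
```

```text
6.4667 [0.52885054 0.17507206 0.15007198] 0.01782097522456223 [ 0.32775103  0.08596806 -1.34234206]
7.15 [0.52858168 0.17475233 0.22917157] 0.017966246334630002 [-0.12998332 -0.77324472 -0.6861395 ]
```

View pics/w3.png

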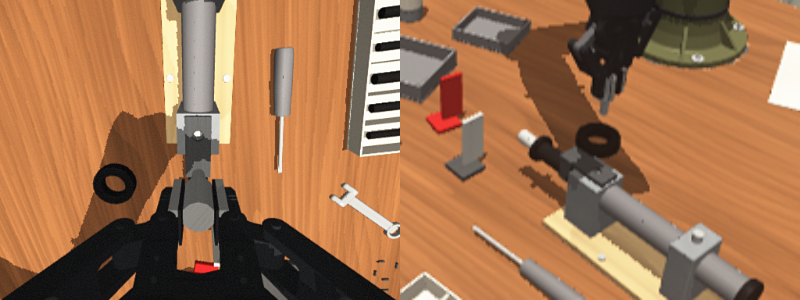

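The pin is held at (200,215) in the left half and its empty hole shows at (197,133). Carry it to the tray.

Run:
```python
from h import *
try: ctrl.movel(TRAY+[0,0,.23],max_speed=.25)
except ctrl.Unreachable: print("U"); ctrl.movep(TRAY+[0,0,.23],QB)
s=get_state();print(s["time"],s["tcp_pos"],s["width"],np.round(s["qpos"],2))
ctrl.movel(TRAY+[0,0,.040],max_speed=.15)
s=get_state();print(s["time"],s["tcp_pos"],s["width"],s["contact_force"])
ctrl.ungrasp(); ctrl.pause(.3)
ctrl.movel(TRAY+[0,0,.20],max_speed=.2)
s=get_state();print(s["time"],s["tcp_pos"])
im,W,c=shot("wrist");im2,_,_=shot("scene");im3,W3,_=shot("top")
r=models.masks_of("top","pin")
for x in r[:3]:
    P=W3[x["mask"]];P=P[~np.isnan(P[:,0])];print(x["p"],np.round(x["point"]),len(P),np.round(np.median(P,0),4))
cv2.imwrite("pics/w4.png",np.hstack([cv2.resize(im,(400,300)),cv2.resize(im2[100:260,150:360],(400,300))]))
print(get_state()["time"])
```

```text
9.3 [ 0.45235821 -0.29181216  0.23027571] 0.017773657320133557 [ 1.31  0.68 -1.38  1.72  0.69  1.33 -0.33]
10.7167 [ 0.45252005 -0.29309556  0.04075449] 0.017948370614648834 [-0.52144385 -0.78732834 -0.10859095]
12.6333 [ 0.45122112 -0.29312975  0.19882496]
12.8333
```

View pics/w4.png

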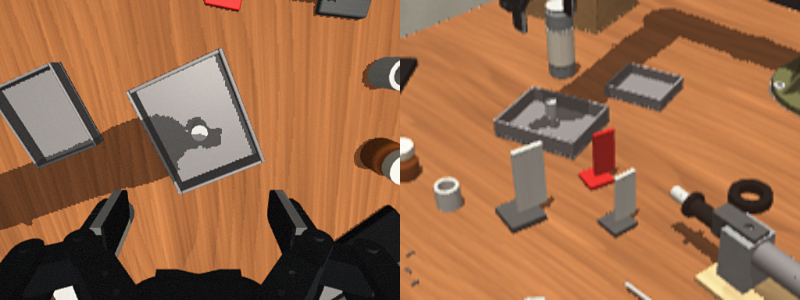

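The pin stands upright in the tray (head at (200,132)), mid-height about 33 mm, released. Back to the rod, with a measurement above the grip.

Run:
```python
from h import *
AX=np.array([-.1265,-.992,0]);P=np.array([.5287,.1753,0])
g=P+.075*AX
q=quat(-AX)
try: ctrl.movel(g+[0,0,.2],frame=q,max_speed=.25)
except ctrl.Unreachable: print("U"); ctrl.movep(g+[0,0,.2],q)
s=get_state();print(s["time"],s["tcp_pos"],np.round(s["qpos"],2))
im,W,c=shot("wrist");cv2.imwrite("pics/w5.png",im)
imT,WT,_=shot("top"); cv2.imwrite("pics/t5.png",imT)
for nm,A in (("w",W.reshape(-1,3)),("t",WT.reshape(-1,3))):
    u=(A-P)@np.array([-.1265,-.992,0]); v=(A-P)@np.array([.992,-.1265,0])
    N=(abs(v)<.016)&(u>.118)&(u<.16)&(A[:,2]>.07)&(A[:,2]<.1)
    Fl=(abs(v)<.03)&(u>.085)&(u<.12)&(A[:,2]>.088)&(A[:,2]<.11)
    G=(v>.018)&(v<.08)&(u>.16)&(u<.26)&(A[:,2]>.06)&(A[:,2]<.105)
    Gt=G&(A[:,2]>.088)
    gr=(abs(v)<.02)&(u>.06)&(u<.09)&(A[:,2]>.075)&(A[:,2]<.1)
    for l,m in(("nose",N),("flange",Fl),("plate",G),("platetop",Gt),("grip",gr)):
        if m.sum()>3: print(nm,l,m.sum(),"u",np.round(np.percentile(u[m],[1,50,99]),4),"v",np.round(np.percentile(v[m],[1,50,99]),4),"z",np.round(np.percentile(A[m,2],[1,50,99]),4))
```

```text
14.5833 [0.51913414 0.09977426 0.19979457] [ 0.5   0.63 -1.22  1.79  0.64  1.19 -1.04]
w nose 470 u [0.1181 0.1294 0.1415] v [-0.0104 -0.0008  0.0087] z [0.0758 0.083  0.0855]
w flange 332 u [0.0868 0.1015 0.1066] v [-0.0149 -0.0007  0.0134] z [0.0881 0.0922 0.0954]
w plate 898 u [0.1983 0.1996 0.2048] v [0.0232 0.0409 0.0587] z [0.0605 0.0805 0.0926]
w platetop 265 u [0.1983 0.2008 0.205 ] v [0.0234 0.0411 0.0586] z [0.0882 0.0913 0.093 ]
w grip 951 u [0.0604 0.0748 0.0896] v [-0.0131 -0.0006  0.0118] z [0.0776 0.0859 0.0886]
t nose 54 u [0.119  0.1316 0.1407] v [-0.0081  0.0021  0.01  ] z [0.0741 0.0829 0.0885]
t flange 6 u [0.0999 0.103  0.1055] v [0.0108 0.0133 0.0157] z [0.088  0.0901 0.091 ]
t plate 42 u [0.1982 0.2017 0.204 ] v [0.0251 0.0435 0.0602] z [0.0645 0.0905 0.0939]
t platetop 31 u [0.1981 0.2012 0.204 ] v [0.0271 0.0433 0.0603] z [0.0892 0.0911 0.094 ]
```

View pics/w5.png

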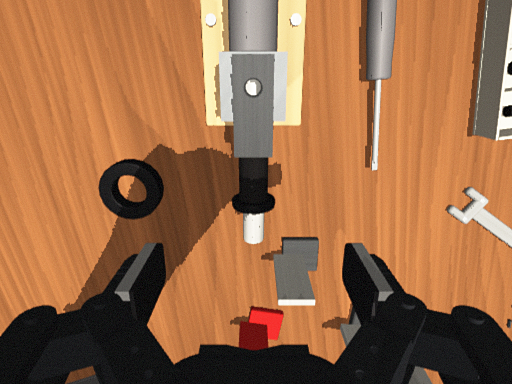

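The nose tip (254,241) is at u=0.1415 and the plate's mid-plane at u=0.2015, so the pull is about 60 mm. The top camera gives the same. Grip the rod.

```bash
cat >> h.py <<'E'
AX=np.array([-.1265,-.992,0]);LT=np.array([.992,-.1265,0]);P=np.array([.5287,.1753,0]);q=quat(-AX)
def meas(W,lo=.118):
    A=W.reshape(-1,3);u=(A-P)@AX;v=(A-P)@LT
    N=(abs(v)<.016)&(u>lo)&(u<.26)&(A[:,2]>.07)&(A[:,2]<.1)
    G=(v>.022)&(v<.07)&(u>.16)&(u<.26)&(A[:,2]>.075)&(A[:,2]<.105)
    for l,m in(("nose",N),("plate",G)):
        if m.sum()>3: print(l,m.sum(),"u",np.round(np.percentile(u[m],[1,50,99]),4),"v",np.round(np.percentile(v[m],[1,50,99]),4),"z",np.round(np.percentile(A[m,2],[1,50,99]),4))
E
python3 - <<'E'
from h import *
g=P+.0755*AX-.0005*LT
ctrl.movel(g+[0,0,.056],frame=q,max_speed=.12)
s=get_state();print(s["tcp_pos"],s["contact_force"])
ctrl.close_gripper(force=80)
s=get_state();print(s["time"],s["tcp_pos"],s["width"],s["contact_force"],"u",(s["tcp_pos"]-P)@AX)
im,W,c=shot("wrist");cv2.imwrite("pics/w6.png",im)
im2,W2,_=shot("scene");meas(W2)
cv2.imwrite("pics/w6.png",np.hstack([cv2.resize(im,(400,300)),cv2.resize(im2[130:290,230:440],(400,300))]))
E
```

```text
[0.51905084 0.10070473 0.05661906] [-0.61984546 -0.44835666  0.21818627]
16.625 [0.51877094 0.10042159 0.05639245] 0.024004426793038 [-1.04582094 -0.72475682  5.76112765] u 0.07553540850196662
plate 77 u [0.1977 0.2003 0.2061] v [0.0232 0.0429 0.0577] z [0.0757 0.0871 0.0972]
```

View pics/w6.png

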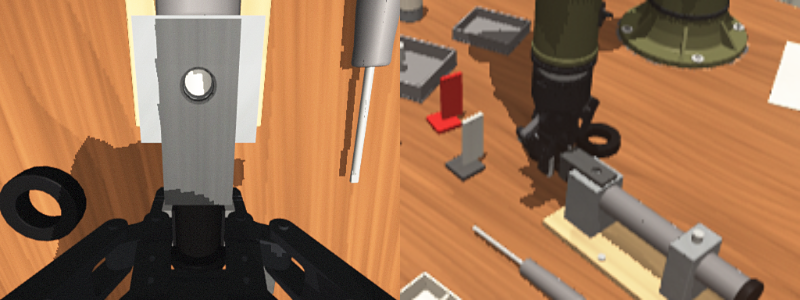

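The grip is on the rubber, width 24 mm. Pull 60.5 mm along the axis.

```bash
cat >> h.py <<'E'
def tongue(W):
    A=W.reshape(-1,3);u=(A-P)@AX;v=(A-P)@LT
    m=(abs(v)<.013)&(u>-.06)&(u<.1)&(abs(A[:,2]-.105)<.0035)
    print("tongue u range",np.round(np.percentile(u[m],[.5,99.5]),4),m.sum())
E
python3 - <<'E'
from h import *
_,W,_=shot("wrist");tongue(W)
s=get_state();p0=s["tcp_pos"].copy()
ctrl.movel(p0+.0605*AX,max_speed=.05)
ctrl.pause(.4)
s=get_state();print(s["time"],s["width"],s["contact_force"],"moved",(s["tcp_pos"]-p0)@AX,s["tcp_pos"])
im,W,_=shot("wrist");tongue(W);im2,W2,_=shot("scene");imT,WT,_=shot("top")
meas(W2,.165);meas(WT,.165)
cv2.imwrite("pics/w7.png",np.hstack([cv2.resize(im,(400,300)),cv2.resize(im2[130:290,230:440],(400,300))]))
cv2.imwrite("pics/t7.png",cv2.resize(imT[140:280,130:330],(800,560),interpolation=2))
E
```

```text
tongue u range [-0.0218  0.0527] 19096
18.5333 0.023903346062993446 [ 0.62370503  7.88976212 -3.17710858] moved 0.05809490056639152 [0.51138929 0.04279266 0.05646759]
tongue u range [0.0362 0.0996] 16894
plate 80 u [0.1974 0.1999 0.206 ] v [0.0224 0.0416 0.0576] z [0.0752 0.0867 0.0964]
plate 25 u [0.1981 0.2016 0.2039] v [0.0361 0.0508 0.0601] z [0.0779 0.0913 0.0947]
```

View pics/w7.png

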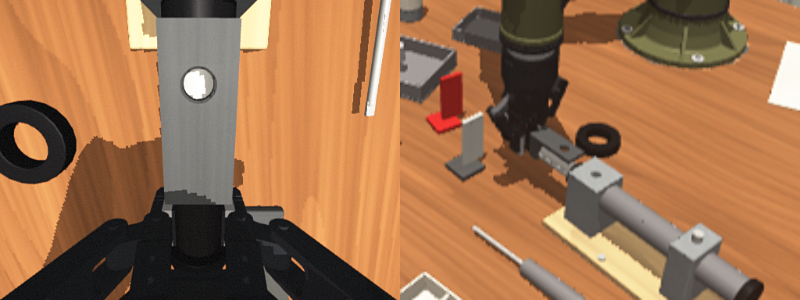

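View pics/t7.png

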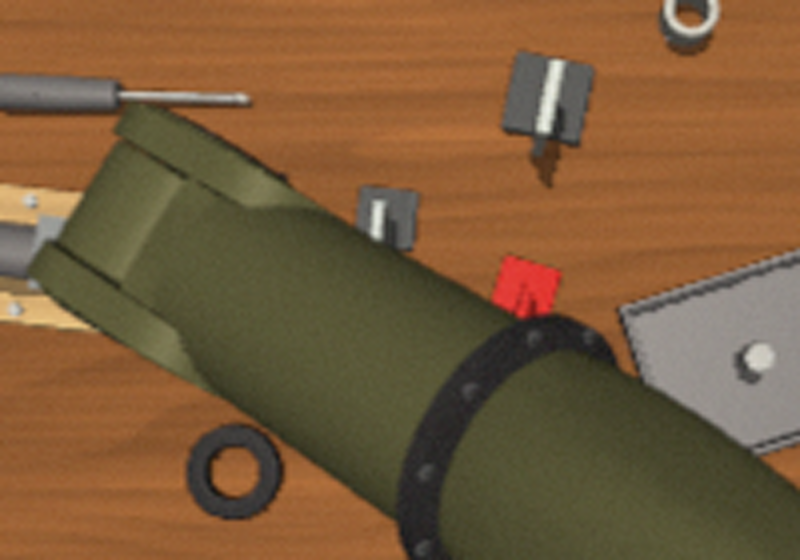

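The rod moved 58.1 mm: the arm gives about 2.4 mm against the spring, and the tongue also moved 58 mm, so there is no slip. I nudge 2 mm further. In this picture the arm hides the tip from the top camera, and the pin stands in the tray.

Run:
```python
from h import *
p0=np.array([.51877,.10042,.05639])
s=get_state()
ctrl.movel(p0+.0627*AX,max_speed=.02)
ctrl.pause(.6)
s=get_state();d=(s["tcp_pos"]-P)@AX-.07553;print(s["time"],s["width"],s["contact_force"],"moved",d,np.abs(s["qd"]).max())
im,W,_=shot("wrist");tongue(W);im2,W2,_=shot("scene")
r=models.masks_of("scene","pin")
for x in r[:3]:
    Q=W2[x["mask"]];Q=Q[~np.isnan(Q[:,0])];print(x["p"],np.round(x["point"]),len(Q),np.round(np.median(Q,0),4) if len(Q) else "")
a=im2[160:240,220:320]
cv2.imwrite("pics/w8.png",np.hstack([cv2.resize(im,(400,300)),cv2.resize(a,(375,300),interpolation=2)]))
```

```text
19.5417 0.023788485383292313 [ 0.58866578  8.66612289 -3.30407645] moved 0.06024983805436969 0.0023520257115540156
tongue u range [0.0383 0.0996] 16458
0.45 [309. 279.] 527 [0.6567 0.2084 0.0225]
```

View pics/w8.png

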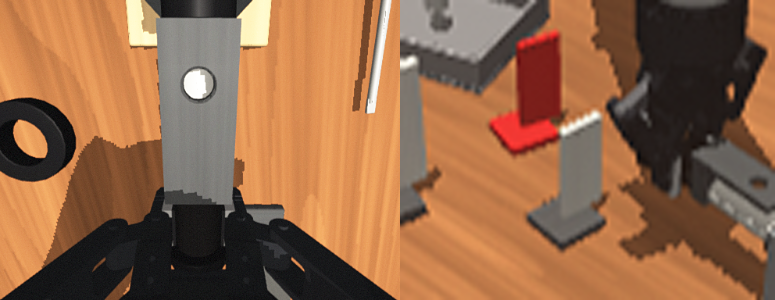

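The rod is out 60.2 mm by the arm and 60.1 mm by the tongue. It is at rest, pulling 8.7 N, and the pin stands in the tray. The network's "pin" at (309,279) is the screwdriver, a false report. Hand in.

```bash
python3 -c "
from station import ticket,get_state
print(ticket.close_job(),get_state()['time'])"
```

```text
the job is handed in; nothing more can be done
the job is handed in; nothing more can be done
```

I lifted the locking pin out and left it in the larger tray. I then gripped the rod's rubber at 80 N, pulled it out to the small grey gauge and handed the job in still holding it. The last clock reading before hand-in was about 19.5 s of the 48 s allowed.

**Last checks:**
- **Rod:** it is out 60.2 mm by the arm and 60.1 mm by the tongue edge in the wrist camera, so it did not slip. The gauge measured 60.0 to 60.5 mm away before the pull. The rod was at rest, pulling 8.7 N against the spring, with the fingers 23.8 mm apart.
- **Pin:** it was standing upright in the tray in the last pictures, and the fingers had let go of it.
- **Bystanders:** I saw none disturbed in the pictures, but I did not measure them.

**What failed or disagreed:**
- **Tip not seen at the end:** the arm hid the nose from the fixed cameras, so its final place comes from the tongue and arm travel.
- **First pull short:** it stopped about 2 mm short because the arm gave against the spring; I corrected it with a small extra move.
- **Networks:** they missed the pin in the tray, and one reported the screwdriver as the pin. I judged the pin by eye.

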